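# Load the last core tube and hold the carrier level

### The job

Pick up the capped core tube that stands on the bench, lower it upright all the way down into the empty bore of the wooden tube carrier (do not drop it in) and let go of it. Then take the carrier by its hand rail, lift it with all four tubes about 10 cm straight up off the bench and hold it there level and still: finish while holding it, do not put it down. Leave the wood slices and the other things on the bench where they are.

Things in the scene. Friction and masses are not known exactly. Their poses are not given: they have to be found in the camera images.
- carrier: loose plywood tube carrier, 0.42 to 0.63 kg empty, any yaw: base 200 (own x) x 160 (own y) x 10 mm, its top the floor of the bores; bored shelf from 62 to 74 mm up; end boards at x = +-95 mm. Four 28 mm bores through the shelf at x = +-62, y = +-52 mm. A 14 mm thick panel along own x at y = 0 rises to the hand rail, top at 157 mm. Origin: centre of the underside, z up
- free_bore (a point): centre of the mouth of the one empty bore, at carrier x +62, y +52, z +74 mm (shelf top); 28 mm wide, floor 64 mm below. A seated tube's foot is 10 mm and its cap 102 to 122 mm above the carrier's underside. Beside the cap there is free room along carrier x; across y the centre panel is 30 mm from its edge
- grip_rail (a point): centre of the hand rail: a straight flat-sided bar 120 mm long along carrier x, 14 mm thick along carrier y, 20 mm high (137 to 157 mm above the carrier's underside, this point at 147). Uprights carry it at x = +-38 to +-60 mm; between them it is open below. With four tubes in, the centre of mass is under this point to within about 4 mm
- tube: the core tube to load, standing upright and alone on the bench, to the robot's right: 25 mm diameter frosted grey plastic tube with a white screw cap (30 mm diameter, its top 20 mm, i.e. 92 to 112 mm above the foot); 112 mm tall overall, about 45 g (32 to 63 g), flat foot; origin: centre of the underside of the foot, z up its axis
- tube1: core tube like the loose one, already seated in the carrier's bore at x +62, y -52 mm; stays there. Origin: centre of its foot
- tube2: core tube like the loose one, already seated in the carrier's bore at x -62, y +52 mm; stays there. Origin: centre of its foot
- tube3: core tube like the loose one, already seated in the carrier's bore at x -62, y -52 mm; stays there. Origin: centre of its foot
- slice_large: bystander: loose round wood slice with bark, 92 mm diameter, 26 mm thick, lying flat near the loose tube; origin: centre of its underside
- slice_small: bystander: loose round wood slice, 62 mm diameter, 34 mm thick, lying flat near the loose tube; origin: centre of its underside
- branch_slice: bystander: loose round wood slice, 72 mm diameter, 20 mm thick, beyond the carrier; origin: centre of its underside
- sanding_block: bystander: loose cork sanding block 110 x 62 x 33 mm, far left; origin: centre of its underside
- jar: bystander: loose glass jar with steel lid, 68 mm diameter, 62 mm tall, far left; origin: centre of its underside
- brush: bystander: loose flat brush, 240 mm long, 20 mm high, left beyond the carrier; origin: on its underside, mid-length
- loupe: bystander: loose black desk loupe, 54 mm diameter, 36 mm tall, far right beyond the tube; origin: centre of its underside

How it is judged:
On the way:
1. the loose tube stands fully down in the empty bore, let go, the carrier still standing on the bench with its other three tubes (x of tube in the frame of carrier between 0.056 and 0.068 m and y of tube in the frame of carrier between 0.046 and 0.058 m and z of tube in the frame of carrier between 0.006 and 0.014 m and angle between the z axis of each of tube, tube1, tube2, tube3 and the z axis of carrier, either way round below 0.12 rad and x of tube1 in the frame of carrier between 0.056 and 0.068 m and y of tube1 in the frame of carrier between -0.058 and -0.046 m and z of tube1 in the frame of carrier between 0.006 and 0.014 m and x of tube2 in the frame of carrier between -0.068 and -0.056 m and y of tube2 in the frame of carrier between 0.046 and 0.058 m and z of tube2 in the frame of carrier between 0.006 and 0.014 m and x of tube3 in the frame of carrier between -0.068 and -0.056 m and y of tube3 in the frame of carrier between -0.058 and -0.046 m and z of tube3 in the frame of carrier between 0.006 and 0.014 m and height (world z) of carrier below 0.004 m and contact force between the fingers and tube below 0.05 N), for 0.2 s.
At the end, for the whole second after the job is handed in: The fingers hold the carrier, underside 70 to 150 mm above the bench, level within 5 degrees, still (20 mm/s, 0.1 rad/s); all four tubes stand in their bores (feet within 4 mm of the floor, 6 mm of centre, 7 degrees); no bystander touches the carrier or is over 30 mm from its place (height (world z) of carrier between 0.07 and 0.15 m and angle between carrier's own z axis and vertical below 0.087 rad and linear speed of carrier below 0.02 m/s and angular speed of carrier below 0.1 rad/s and contact force between the fingers and carrier above 3 N and x of tube in the frame of carrier between 0.056 and 0.068 m and y of tube in the frame of carrier between 0.046 and 0.058 m and z of tube in the frame of carrier between 0.006 and 0.014 m and angle between the z axis of each of tube, tube1, tube2, tube3 and the z axis of carrier, either way round below 0.12 rad and x of tube1 in the frame of carrier between 0.056 and 0.068 m and y of tube1 in the frame of carrier between -0.058 and -0.046 m and z of tube1 in the frame of carrier between 0.006 and 0.014 m and x of tube2 in the frame of carrier between -0.068 and -0.056 m and y of tube2 in the frame of carrier between 0.046 and 0.058 m and z of tube2 in the frame of carrier between 0.006 and 0.014 m and x of tube3 in the frame of carrier between -0.068 and -0.056 m and y of tube3 in the frame of carrier between -0.058 and -0.046 m and z of tube3 in the frame of carrier between 0.006 and 0.014 m and contact force between carrier and slice_large below 0.1 N and contact force between carrier and slice_small below 0.1 N and contact force between carrier and branch_slice below 0.1 N and contact force between carrier and sanding_block below 0.1 N and contact force between carrier and jar below 0.1 N and contact force between carrier and brush below 0.1 N and contact force between carrier and loupe below 0.1 N and distance of each of slice_large, slice_small, branch_slice, sanding_block, jar, brush, loupe from where it was at the start of the episode below 0.03 m); the arm keeps its last pose, push and grip.
It fails at once if the loose tube is dropped into the bore: let go with its foot more than 25 mm above the bore's floor (z of tube in the frame of carrier between 0.035 and 0.1 m and horizontal distance between tube and free_bore below 0.02 m and contact force between the fingers and tube below 0.01 N).
It fails at once if the carrier is tipped by more than 20 degrees (angle between carrier's own z axis and vertical above 0.35 rad).
It fails at once if a bystander is pushed more than 30 mm (distance of any of slice_large, slice_small, branch_slice, sanding_block, jar, brush, loupe from where it was at the start of the episode above 0.03 m).
It also fails if it takes over 67 s, if anything falls off the work surface, if the arm or the gripper's body presses on something with over 40 N, if the wrist force passes 120 N, or if a joint passes its speed limit or range.

### The arm

A 7-joint arm with a two-finger parallel gripper is mounted at the origin on the work surface. World frame = base frame: x ahead of the robot, y to its left, z up, the work surface at z = 0. Lengths are in m, angles in rad, forces in N, time in s.
With the tool pointing down it reaches from about 0.4 to 0.875 m from the base axis. Payload 19.3 kg.
Tool frame: the origin (TCP) lies on the mounting face of the last link; the fingertips stand 173 mm ahead of it and the grasp point (between the pads) lies 155 mm ahead of it (bot.grip_point_offset is the distance from the TCP to the grasp point, in m); z points along the fingers, y is the line along which they close (so a half turn about z gives the same grasp; the last joint's range is limited). The gripper opens to 85 mm and grips with 20 to 120 N. Pads are 22 mm wide; open, the fingers measure 114 mm over their backs; the gripper's body (76 mm by 85 mm) begins 54 mm behind the grasp point. The pads swing forward as they close: fully open they stand 13 mm farther back than shut.
Start: joints at [-1.401, 0.521, -0.036, 1.599, 0.021, 1.021, -0.113], TCP at [0.148, 0.607, 0.405] pointing down, gripper open.
Joint ranges: [-2.91, 2.91], [-0.3, 2.13], [-1.5, 1.42], [0.17, 2.43], [-1.26, 4.41], [0.16, 1.93], [-2.52, 2.52]. Speed limits (rad/s): [1.89, 1.89, 2.39, 2.39, 3.01, 3.01, 3.01].

### API

Orientations are given as [roll, pitch, yaw] about the fixed x, y, z axes, in that order (R = Rz(yaw) Ry(pitch) Rx(roll)).
In Python, from workcell import bot gives the robot as it stands.
- The arm moves only by the tool arm_command, never from a script. Its argument "deltas" is a list of rows, each a list of 3 entries, a list of its own where there are three numbers: the shift along the tool's x, y, z in cm, then the turn, a rotation vector about the tool's x, y, z in rad, then the finger opening in cm, from 0 to 8.54. In form: [[[tx, ty, tz], [rx, ry, rz], claw], ...]. A call has 1 to 20 rows; each row shifts and turns the commanded pose from where the row before left it, along the tool's axes as they then stand; what a row does not reach is not made up. A row lasts 1/10 s, in which the tool goes at most 50 mm and 8.59 degrees, less where a joint would pass 70% of its speed; a pose out of reach is approached as far as the arm can. A call with a gripper value outside its range is refused whole. The fingers move at their own pace and stop on an object; "newtons" is the grip in N (left out, the last holds). Time passes only in rows, so rows that do not move let the fingers close. It gives the time, the measured TCP pose, the force, the opening and the grip force at its end, in the units of the state.
- bot.observe(): the state, without advancing time (a new reading comes with each control period).
- bot.grab_frame(name): name is "scene" or "top"; returns a dict with "frame" (480x640x3 uint8, red, green, blue), "K" (3x3 intrinsics, pixels), "rvec" (rotation vector, rad) and "tvec" (3), from world to camera coordinates, as OpenCV has them. Camera axes: x right, y down, z forward; pixel columns grow to the right and rows downward; lengths in m; the calibration is good to about 2 mm. A picture is of the moment at which its call begins. There is no depth.
- bot.job_done(): hands the job in; it is judged then, once.
Trained networks look in a picture, given as the dict that the camera call returned (one of the last four; its "shot" number tells which), for a name from the list of things; names that differ only in an ending like _2 or _b are one class to them, and where a whole thing is asked for, a point or a joint stands for the part that bears it (a point fixed in the world has none). Each returns a list of dicts, best first, with "p" (0 to 1); they miss things now and then, are a little off and sometimes report something else, mostly with a low value. They report only what shows in the picture. A call takes as long as a camera call.
- bot.find_in(name, picture): "rect" ([left, top, width, height] in pixels, round what is visible of it).
- bot.mark_of(name, picture): "at" ([column, row] in pixels: a listed point, or the origin of a listed thing).
The state is a dict: "clock": time; "qpos": joint angles; "qd": joint speeds; "joint_efforts": joint torques, N m; "position": TCP position; "tool_rot": TCP orientation; "force": force on the tool from outside, world axes, zero at the start; "moment": the same for the moment, N m; "grip_width": finger opening in m; "finger_force": force on a finger pad.
Only numpy, scipy, OpenCV 4.12 (cv2) and the standard library are available. Lean on these libraries where they do the work, as an engineer would, in place of code of your own. Each camera call takes 0.05 s, during which the arm holds its last target. There are 200 camera calls.

## Working session

There is one attempt and no reset: what is moved stays moved. The work goes in short steps, Python scripts to look and compute and a tool call to move; the robot and the scene stay as the last step left them, time stands still between calls to the robot, and variables do not carry over. Pictures are saved under pics/ and viewed, at most 10 in all, crops included, and the job is handed in when it is done.

Besides the shell and the picture viewer there is one more tool, called after "Call:" as name([rows], argument=value, ...), one row to a line, values as JSON. arm_command: Moves the arm, as the interface text tells. Its arguments: {"type":"object","properties":{"deltas":{"type":"array","items":{"type":"array"}},"newtons":{"type":"number"}},"required":["deltas"]}

```bash
mkdir -p pics; cat > h.py <<'E'
import numpy as np, cv2
from scipy.spatial.transform import Rotation as R
from workcell import bot
def ray(f,px):
    Rm=cv2.Rodrigues(np.array(f["rvec"],float))[0]; t=np.array(f["tvec"],float).reshape(3)
    d=Rm.T@np.linalg.inv(np.array(f["K"]))@np.array([px[0],px[1],1.]); return -Rm.T@t,d
def onz(f,px,z):
    c,d=ray(f,px); return c+d*(z-c[2])/d[2]
def proj(f,P):
    return cv2.projectPoints(np.array(P,float).reshape(-1,1,3),np.array(f["rvec"],float),np.array(f["tvec"],float),np.array(f["K"],float),None)[0].reshape(-1,2)
def save(f,n): cv2.imwrite("pics/"+n,cv2.cvtColor(f["frame"],cv2.COLOR_RGB2BGR))
E
python3 - <<'E'
from h import *
np.set_printoptions(precision=4,suppress=True)
Z=dict(free_bore=.074,grip_rail=.147,carrier=0,tube=0,tube1=.01,tube2=.01,tube3=.01,slice_large=0,slice_small=0)
for n in("top","scene"):
    f=bot.grab_frame(n); save(f,n+"0.png"); print(n,ray(f,(320,240))[0])
    for k,z in Z.items():
        for m in bot.mark_of(k,f)[:2]: print(k,round(m["p"],2),np.round(m["at"],1),onz(f,m["at"],z))
        if k=='tube': print([(round(r['p'],2),r['rect']) for r in bot.find_in(k,f)[:4]])
s=bot.observe();print(s)
E
```

```text
top [0.3448 0.0452 1.5235]
free_bore 0.55 [335.3 250.9] [0.5784 0.0098 0.074 ]
grip_rail 0.68 [327.7 271.3] [0.5144 0.0322 0.147 ]
grip_rail 0.31 [460.6 292. ] [ 0.4546 -0.3029  0.147 ]
tube 0.77 [460.3 291.7] [ 0.4672 -0.3393  0.    ]
tube 0.7 [352.9 285.1] [ 0.492 -0.039  0.   ]
[(0.57, [306.4, 294.9, 13.2, 14.1]), (0.5, [290.9, 259.8, 12.2, 13.2]), (0.45, [456.2, 281.7, 21.2, 10.1]), (0.44, [349.4, 276.5, 12.3, 8.1])]
tube1 0.77 [460.3 291.7] [ 0.4664 -0.3367  0.01  ]
tube1 0.7 [352.9 285.1] [ 0.4911 -0.0385  0.01  ]
tube2 0.77 [460.3 291.7] [ 0.4664 -0.3367  0.01  ]
tube2 0.7 [352.9 285.1] [ 0.4911 -0.0385  0.01  ]
tube3 0.77 [460.3 291.7] [ 0.4664 -0.3367  0.01  ]
tube3 0.7 [352.9 285.1] [ 0.4911 -0.0385  0.01  ]
slice_large 0.63 [345.1 179.4] [ 0.8004 -0.0258  0.    ]
slice_large 0.57 [421.  253.5] [ 0.5777 -0.235   0.    ]
slice_small 0.72 [419.2 299.6] [ 0.4476 -0.223   0.    ]
scene [ 1.0915 -0.1563  0.8159]
free_bore 0.9 [315.3 254.6] [0.587  0.0047 0.074 ]
grip_rail 0.66 [317.1 202.7] [0.514  0.0326 0.147 ]
carrier 0.76 [316.  242.9] [0.5055 0.0326 0.    ]
tube 0.84 [147.3
[... 449 characters left out ...]
.4759 -0.3408  0.01  ]
tube3 0.77 [353.6 241.5] [0.5359 0.1136 0.01  ]
slice_large 0.71 [210.3 298.1] [ 0.5745 -0.224   0.    ]
slice_small 0.57 [201.5 247.3] [ 0.4358 -0.2201 -0.    ]
{'clock': 1.1, 'qpos': array([-1.4012,  0.5214, -0.0363,  1.5994,  0.0212,  1.0211, -0.1128]), 'qd': array([ 0.0003, -0.0001,  0.001 ,  0.0011, -0.0004,  0.0002, -0.0009]), 'joint_efforts': array([ -0.0004, -92.6871,   1.9781, -37.0251,   0.0181,   0.0019,
         0.    ]), 'position': array([0.1484, 0.6071, 0.4047]), 'tool_rot': array([ 3.1415, -0.    ,  2.9018]), 'force': array([-0.4884, -0.3001, -0.0642]), 'moment': array([-0.0402, -0.0272,  0.0073]), 'finger_force': 0.0, 'grip_width': 0.08529161203145641}
```

View pics/top0.png

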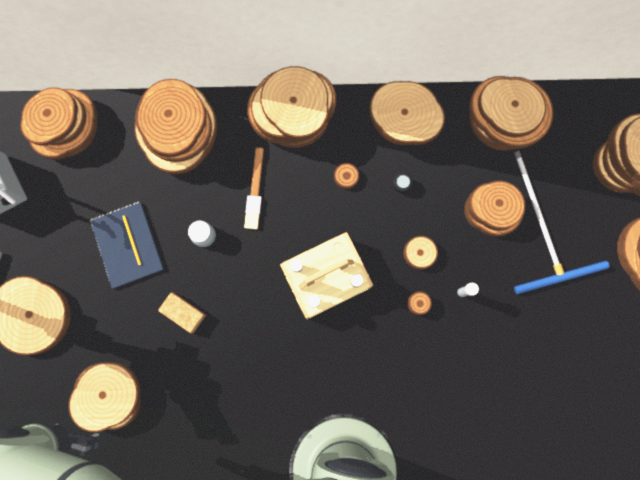

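View pics/scene0.png

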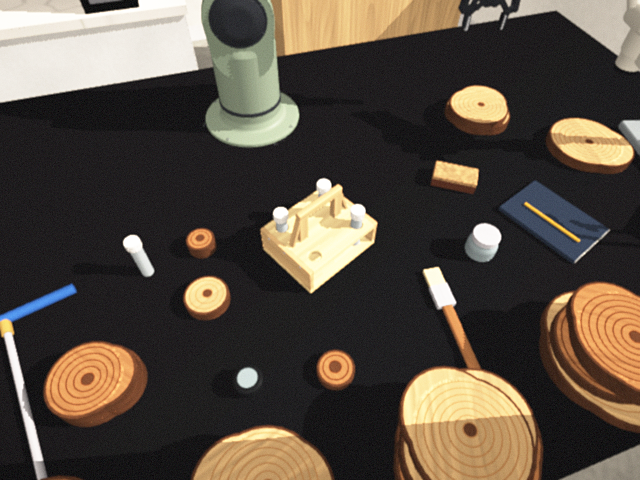

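```bash
cat >> h.py <<'E'
def rims(c,zs,r=.015,n=24):
    a=np.linspace(0,2*np.pi,n,endpoint=False)
    return np.array([[c[0]+r*np.cos(t),c[1]+r*np.sin(t),z] for z in zs for t in a])
def hullc(f,c,zs,r=.015):
    h=cv2.convexHull(proj(f,rims(c,zs,r)).astype(np.float32)); M=cv2.moments(h)
    return np.array([M["m10"]/M["m00"],M["m01"]/M["m00"]])
def blobs(img,guess,win=11,thr=None):
    out=[]
    for g in guess:
        u,v=np.round(g).astype(int); p=img[v-win:v+win+1,u-win:u+win+1].astype(float)
        sat=p.max(2)-p.min(2); m=((p.min(2)>150)&(sat<40)).astype(np.uint8)
        n,l,st,ce=cv2.connectedComponentsWithStats(m)
        if n<2: out.append([np.nan,np.nan,0]); continue
        i=1+np.argmax(st[1:,4]); out.append([ce[i][0]+u-win,ce[i][1]+v-win,st[i,4]])
    return np.array(out)
E
python3 - <<'E'
from h import *
from scipy.optimize import least_squares
np.set_printoptions(precision=4,suppress=True)
F={n:bot.grab_frame(n) for n in("top","scene")}
G=dict(top=[(472,289),(356,281),(297,266),(313,301)],scene=[(133,243),(281,215),(358,213),(324,186)]) # tube,tube1,tube2,tube3
B=[(.062,-.052),(-.062,.052),(-.062,-.052)]
obs={}
for n,f in F.items():
    obs[n]=blobs(f["frame"],G[n]); print(n,obs[n])
def cp(p): 
    c,s=np.cos(p[2]),np.sin(p[2]); return [p[:2]+np.array([c*x-s*y,s*x+c*y]) for x,y in B+[(.062,.052)]]
def res(p,names):
    r=[]
    for n in names:
        C=[p[3:5]]+cp(p[:3])[:3]
        for i,c in enumerate(C):
            z=(.092,.112) if i==0 else (.102,.122)
            r+=list(hullc(F[n],c,z)-obs[n][i,:2])
    return np.array(r)
for N in(["top"],["scene"],["top","scene"]):
    s=least_squares(res,[.514,.032,-1.17,.467,-.341],args=(N,))
    print(N,s.x,s.fun.reshape(-1,2),"bore",cp(s.x[:3])[3])
p=s.x; rail=[[p[0]+np.cos(p[2])*a,p[1]+np.sin(p[2])*a,.157] for a in(-.06,0,.06)]
tiles=[]
for n,(x,y) in dict(top=(270,220),scene=(230,160)).items():
    im=cv2.resize(F[n]["frame"][y:y+150,x:x+160],None,fx=2.5,fy=2.5,interpolation=cv2.INTER_CUBIC)
    im2=im.copy()
    def dr(P,col,closed=True):
        q=((proj(F[n],P)-[x,y]+.5)*2.5).astype(int); cv2.polylines(im2,[q],closed,col,1)
    for c in cp(p[:3])[:3]: dr(rims(c,[.122]),(255,0,0))
    dr(rims(cp(p[:3])[3],[.074],.014),(255,0,255)); dr(rail,(0,0,255),False)
    c,s_=np.cos(p[2]),np.sin(p[2])
    dr([[p[0]+c*a-s_*b,p[1]+s_*a+c*b,0.01] for a,b in((.1,.08),(-.1,.08),(-.1,-.08),(.1,-.08))],(0,255,0))
    a=F[n]["frame"]; u,v=np.round(obs[n][0,:2]).astype(int)
    tiles.append(im2)
cv2.imwrite("pics/fit.png",cv2.cvtColor(np.hstack(tiles),cv2.COLOR_RGB2BGR))
E
```

```text
top [[469.5934 289.1264 182.    ]
 [352.7217 280.1934 212.    ]
 [297.0119 265.2166 337.    ]
 [311.4828 301.3699 319.    ]]
scene [[133.3905 244.7968 315.    ]
 [280.506  216.259  251.    ]
 [357.8576 213.9861 288.    ]
 [323.1222 185.5278 180.    ]]
['top'] [ 0.5142  0.0392 -1.1913  0.4649 -0.338 ] [[-0.0459  0.1092]
 [ 1.9658  1.9068]
 [-1.5997 -1.17  ]
 [-0.7533 -0.6415]] bore [0.5854 0.0009]
['scene'] [ 0.5168  0.0361 -1.1427  0.4692 -0.3398] [[ 0.     -0.    ]
 [ 0.0185 -0.4804]
 [-0.4647 -0.876 ]
 [ 0.5633  1.4187]] bore [0.5898 0.0013]
['top', 'scene'] [ 0.5158  0.0369 -1.1648  0.4674 -0.3397] [[ 0.5332 -0.8783]
 [ 3.0606  0.4791]
 [-0.957  -1.0206]
 [ 0.8773 -0.9193]
 [ 0.0031 -0.6967]
 [ 0.2412 -1.5485]
 [-0.2375 -0.6534]
 [ 1.5292  1.1232]] bore [0.588  0.0004]
```

View pics/fit.png

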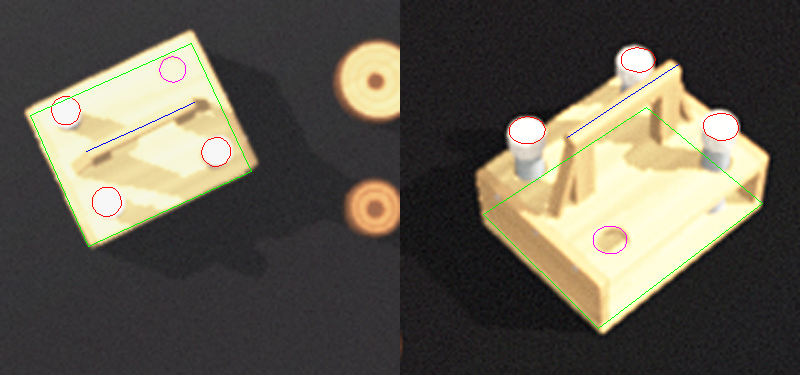

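```bash
cat >> h.py <<'E'
def plan(wps,claw,start=None,dec=2):
    """wps: (x,y,z TCP, yaw w, rows). Prints rows in the move form, from current commanded (=measured) pose"""
    s=bot.observe() if start is None else None
    if start is None: p=np.array(s["position"]); Rm=R.from_euler("xyz",s["tool_rot"])
    else: p=np.array(start[:3]); Rm=R.from_euler("xyz",[np.pi,0,start[3]])
    for x,y,z,w,n in wps:
        p0=p.copy(); T=R.from_euler("xyz",[np.pi,0,w]); R0=Rm; rv=(R0.inv()*T).as_rotvec()
        rv_row=np.round(rv/n,4)
        out=[]
        for i in range(n):
            tgt=p0+(np.array([x,y,z])-p0)*(i+1)/n
            d=np.round(Rm.inv().apply(tgt-p)*100,dec); p=p+Rm.apply(d/100); Rm=Rm*R.from_rotvec(rv_row)
            out.append("[[%g,%g,%g],[%g,%g,%g],%g]"%(*d,*rv_row,claw))
        print(",".join(out),"\n")
E
python3 - <<'E'
from h import *
plan([(.5,.13,.405,1.45,17),(.467,-.339,.36,.40,13)],8.5)
E
```

```text
[[-2.68,-2.23,-0],[-0,0,0.0854],8.5],[[-2.85,-2,-0],[-0,0,0.0854],8.5],[[-3.02,-1.75,-0.01],[-0,0,0.0854],8.5],[[-3.15,-1.49,0],[-0,0,0.0854],8.5],[[-3.27,-1.2,0],[-0,0,0.0854],8.5],[[-3.36,-0.93,-0],[-0,0,0.0854],8.5],[[-3.43,-0.64,-0],[-0,0,0.0854],8.5],[[-3.47,-0.34,-0],[-0,0,0.0854],8.5],[[-3.49,-0.04,-0.01],[-0,0,0.0854],8.5],[[-3.47,0.25,0],[-0,0,0.0854],8.5],[[-3.45,0.55,-0],[-0,0,0.0854],8.5],[[-3.38,0.84,-0],[-0,0,0.0854],8.5],[[-3.3,1.13,-0],[-0,0,0.0854],8.5],[[-3.19,1.4,-0.01],[-0,0,0.0854],8.5],[[-3.06,1.67,0],[-0,0,0.0854],8.5],[[-2.91,1.92,0],[-0,0,0.0854],8.5],[[-2.73,2.17,-0],[-0,0,0.0854],8.5] 

[[-3.61,0.18,0.35],[0,0,0.0808],8.5],[[-3.59,0.48,0.34],[0,0,0.0808],8.5],[[-3.53,0.76,0.35],[0,0,0.0808],8.5],[[-3.46,1.04,0.34],[0,0,0.0808],8.5],[[-3.37,1.32,0.35],[0,0,0.0808],8.5],[[-3.25,1.59,0.35],[0,0,0.0808],8.5],[[-3.11,1.85,0.34],[0,0,0.0808],8.5],[[-2.95,2.09,0.35],[0,0,0.0808],8.5],[[-2.77,2.32,0.34],[0,0,0.0808],8.5],[[-2.58,2.54,0.35],[0,0,0.0808],8.5],[[-2.36,2.73,0.35],[0,0,0.0808],8.5],[[-2.14,2.92,0.34],[0,0,0.0808],8.5],[[-1.89,3.09,0.35],[0,0,0.0808],8.5]
```

Call:
arm_command([
  [[-2.7,-2.2,0],[0,0,0.085],8.5],
  [[-2.85,-2,0],[0,0,0.085],8.5],
  [[-3,-1.75,0],[0,0,0.085],8.5],
  [[-3.15,-1.5,0],[0,0,0.085],8.5],
  [[-3.25,-1.2,0],[0,0,0.085],8.5],
  [[-3.35,-0.9,0],[0,0,0.085],8.5],
  [[-3.4,-0.65,0],[0,0,0.085],8.5],
  [[-3.45,-0.35,0],[0,0,0.085],8.5],
  [[-3.5,0,0],[0,0,0.085],8.5],
  [[-3.45,0.25,0],[0,0,0.085],8.5],
  [[-3.45,0.55,0],[0,0,0.085],8.5],
  [[-3.4,0.85,0],[0,0,0.085],8.5],
  [[-3.3,1.1,0],[0,0,0.085],8.5],
  [[-3.2,1.4,0],[0,0,0.085],8.5],
  [[-3.05,1.7,0],[0,0,0.085],8.5],
  [[-2.9,1.9,0],[0,0,0.085],8.5],
  [[-2.75,2.2,0],[0,0,0.085],8.5],
])

```text
clock: 2.9
position: [0.5022, 0.1308, 0.4049]
tool_rot: [3.141, -0.0, 1.454]
force: [1.0, 0.5, 0.1]
grip_width: 0.085
finger_force: 0.0
```

Call:
arm_command([
  [[-3.6,0.2,0.35],[0,0,0.081],8.5],
  [[-3.6,0.5,0.35],[0,0,0.081],8.5],
  [[-3.55,0.75,0.35],[0,0,0.081],8.5],
  [[-3.45,1.05,0.35],[0,0,0.081],8.5],
  [[-3.35,1.3,0.35],[0,0,0.081],8.5],
  [[-3.25,1.6,0.35],[0,0,0.081],8.5],
  [[-3.1,1.85,0.35],[0,0,0.081],8.5],
  [[-2.95,2.1,0.35],[0,0,0.081],8.5],
  [[-2.75,2.3,0.35],[0,0,0.081],8.5],
  [[-2.6,2.55,0.35],[0,0,0.081],8.5],
  [[-2.35,2.75,0.35],[0,0,0.081],8.5],
  [[-2.15,2.9,0.35],[0,0,0.081],8.5],
  [[-1.9,3.1,0.35],[0,0,0.081],8.5],
  [[0,0,0],[0,0,0],8.5],
])

```text
clock: 4.3
position: [0.4701, -0.3413, 0.359]
tool_rot: [3.14, 0.002, 0.396]
force: [-0.2, 0.6, 0.4]
grip_width: 0.0849
finger_force: 0.0
```

Call:
arm_command([
  [[-0.24,-0.21,2],[0,0,0.0],8.5],
  [[0,0,2],[0,0,0],8.5],
  [[0,0,2],[0,0,0],8.5],
  [[0,0,2],[0,0,0],8.5],
  [[0,0,1.2],[0,0,0],8.5],
  [[0,0,0.9],[0,0,0],8.5],
  [[0,0,0],[0,0,0],2],
  [[0,0,0],[0,0,0],2],
  [[0,0,0],[0,0,0],2],
  [[0,0,0],[0,0,0],2],
  [[0,0,0],[0,0,0],2],
  [[0,0,0],[0,0,0],2],
  [[0,0,0],[0,0,0],2],
  [[0,0,0],[0,0,0],2],
], newtons=30)

```text
clock: 5.7
position: [0.4688, -0.3365, 0.2589]
tool_rot: [3.14, -0.001, 0.404]
force: [0.2, -0.0, 6.0]
grip_width: 0.0293
finger_force: 29.4
```

Call:
arm_command([
  [[0,0,-2.8],[0,0,0],2],
  [[0,0,-2.8],[0,0,0],2],
  [[0,0,-2.8],[0,0,0],2],
  [[0,0,-2.8],[0,0,0],2],
  [[0,0,-2.8],[0,0,0],2],
  [[2.42,-2.63,0],[0,0,0],2],
  [[2.42,-2.63,0],[0,0,0],2],
  [[2.42,-2.63,0],[0,0,0],2],
  [[2.42,-2.63,0],[0,0,0],2],
  [[2.42,-2.63,0],[0,0,0],2],
  [[2.42,-2.63,0],[0,0,0],2],
  [[2.42,-2.63,0],[0,0,0],2],
  [[2.42,-2.63,0],[0,0,0],2],
  [[2.42,-2.63,0],[0,0,0],2],
  [[2.42,-2.63,0],[0,0,0],2],
  [[0,0,2],[0,0,0],2],
  [[0,0,2],[0,0,0],2],
  [[0,0,0],[0,0,0],2],
])

```text
clock: 7.5
position: [0.5872, 0.0012, 0.3563]
tool_rot: [-3.141, 0.003, 0.404]
force: [-0.2, -0.6, -0.8]
grip_width: 0.0291
finger_force: 29.9
```

```bash
python3 - <<'E'
from h import *
np.set_printoptions(precision=4,suppress=True)
f=bot.grab_frame("scene"); s=bot.observe(); print(s["position"],s["tool_rot"],s["force"])
m=bot.mark_of("free_bore",f)[:2]; t=bot.mark_of("tube",f)[:4]; print(m,t)
g=s["position"]; zf=g[2]-.259
print("foot z",zf,"foot xy",[onz(f,q["at"],zf)[:2] for q in t],"bore",[onz(f,q["at"],.074)[:2] for q in m])
x,y=240,140; im=cv2.resize(f["frame"][y:y+150,x:x+200],None,fx=4,fy=4,interpolation=cv2.INTER_CUBIC)
for c,z,r,col in(((.588,.0005),.074,.014,(255,0,255)),(g[:2],zf,.0125,(255,0,0)),(g[:2],zf+.092,.015,(255,0,0)),(g[:2],.074,.0125,(0,0,255))):
    q=((proj(f,rims(c,[z],r))-[x,y]+.5)*4).astype(int); cv2.polylines(im,[q],True,col,1)
cv2.imwrite("pics/hover.png",cv2.cvtColor(im,cv2.COLOR_RGB2BGR))
E
```

```text
[0.5875 0.0007 0.3578] [-3.1412  0.0018  0.4035] [ 0.8263 -0.9395  0.6633]
[{'at': [312.0, 253.9], 'p': 0.76}] [{'at': [281.0, 244.3], 'p': 0.83}, {'at': [350.0, 240.5], 'p': 0.63}, {'at': [308.4, 246.2], 'p': 0.62}, {'at': [455.6, 181.2], 'p': 0.29}]
foot z 0.09877057200486061 foot xy [array([ 0.5577, -0.0588]), array([0.5924, 0.0778]), array([ 0.5796, -0.0075]), array([0.5077, 0.3697])] bore [array([ 0.5832, -0.0013])]
```

View pics/hover.png

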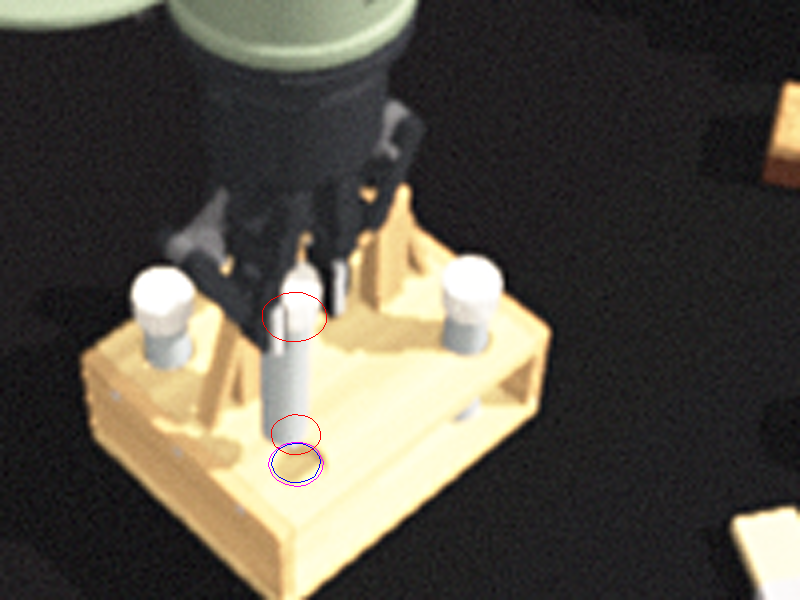

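Call:
arm_command([
  [[0.25,0,0.5],[0,0,0],2],
  [[0.25,0,0.5],[0,0,0],2],
  [[0,0,0.6],[0,0,0],2],
  [[0,0,0],[0,0,0],2],
])

```text
clock: 8.05
position: [0.5922, 0.0028, 0.3413]
tool_rot: [-3.141, 0.001, 0.404]
force: [-0.8, 0.2, -1.0]
grip_width: 0.0291
finger_force: 29.9
```

```bash
cat > look.py <<'E'
from h import *
import sys
np.set_printoptions(precision=4,suppress=True)
f=bot.grab_frame("scene"); s=bot.observe(); print(s["position"],s["tool_rot"],s["force"])
g=s["position"]; zf=g[2]-.259; w=s["tool_rot"][2]; tx=np.array([np.cos(w),np.sin(w)]); c=g[:2]-float(sys.argv[2])*tx
print("tube est",c,"foot z",zf)
x,y=265,170; im=cv2.resize(f["frame"][y:y+100,x:x+100],None,fx=6,fy=6,interpolation=cv2.INTER_CUBIC); raw=im.copy()
for c_,z,r,col in(((.588,.0005),.074,.014,(255,0,255)),(c,zf,.0125,(255,0,0)),(c,zf+.092,.015,(255,0,0)),(c,zf+.092,.0125,(255,0,0))):
    q=((proj(f,rims(c_,[z],r))-[x,y]+.5)*6).astype(int); cv2.polylines(im,[q],True,col,1)
cv2.imwrite("pics/%s.png"%sys.argv[1],cv2.cvtColor(cv2.resize(np.hstack([im,raw])[120:],None,fx=.66,fy=.66) if 0 else np.hstack([im[:,100:500],raw[:,100:500]]),cv2.COLOR_RGB2BGR))
E
python3 look.py hover2 .005
```

```text
[0.5923 0.0026 0.3418] [-3.1415  0.0008  0.4036] [-0.1563 -0.4471 -0.578 ]
tube est [0.5877 0.0007] foot z 0.0827697095712755
```

View pics/hover2.png

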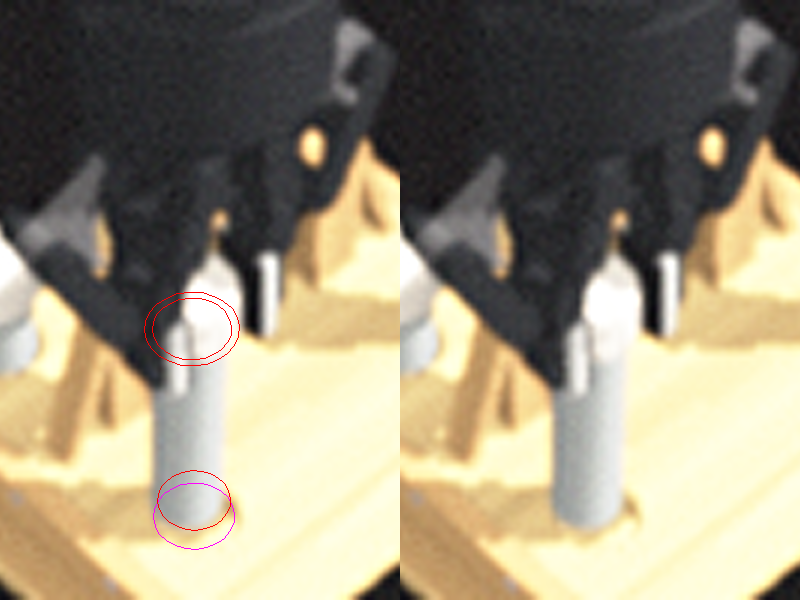

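```bash
cat > fit.py <<'E'
from h import *
np.set_printoptions(precision=4,suppress=True)
def samp(ch,uv): return cv2.remap(ch,uv[:,0].astype(np.float32).reshape(-1,1),uv[:,1].astype(np.float32).reshape(-1,1),cv2.INTER_LINEAR).ravel()
def rgb2(f):
    p=cv2.GaussianBlur(f["frame"],(0,0),.6).astype(np.float32); return p.mean(2),p.max(2)-p.min(2)
def grid(score,c0,rng=.008,st=.0005):
    a=np.arange(-rng,rng+1e-9,st); S=np.array([[score((c0[0]+i,c0[1]+j)) for j in a] for i in a])
    k=np.unravel_index(S.argmax(),S.shape); top=S>S.max()*.97; I,J=np.where(top)
    return np.array([c0[0]+a[k[0]],c0[1]+a[k[1]]]),S.max(),(a[I].min()+c0[0],a[I].max()+c0[0],a[J].min()+c0[1],a[J].max()+c0[1])
E
python3 - <<'E'
from fit import *
fs={n:bot.grab_frame(n) for n in("scene","top")}
for n in("scene","top"):
    f=dict(fs[n]); f["frame"]=cv2.cvtColor(cv2.imread("pics/%s0.png"%n),cv2.COLOR_BGR2RGB)
    b,_=rgb2(f)
    def sc(c): return samp(b,proj(f,rims(c,[.074],.0165)))[:].mean()-samp(b,proj(f,rims(c,[.074],.0115))).mean()
    print("bore",n,grid(sc,(.587,.001)))
f=fs["scene"]; b,sat=rgb2(f); s=bot.observe(); zf=s["position"][2]-.259
for zt in(.04,.06):
  def sc(c):
    h=[]
    for r in(.0145,.0105):
        P=cv2.convexHull(proj(f,rims(c,[zf+(0.001 if r<.0125 else -.001),zf+zt],r)).astype(np.float32)).reshape(-1,2)
        n=len(P); q=np.concatenate([P[i]+(P[(i+1)%n]-P[i])*np.linspace(0,1,12)[:,None] for i in range(n) ])
        # drop upper rim
        lim=proj(f,[[c[0],c[1],zf+zt]])[0,1]; h.append(samp(sat,q[q[:,1]>lim]).mean())
    return h[0]-h[1]
  print("tube",grid(sc,(.587,.000)))
# edge rows: tube columns
for z in(.01,.03,.05):
    u,v=proj(f,[[.587,.0,zf+z]])[0]; v=int(round(v)); cols=np.arange(int(u)-16,int(u)+17)
    print(v,cols[0],sat[v,cols].astype(int))
E
```

```text
bore scene (array([0.591 , 0.0035]), np.float32(28.814377), (np.float64(0.5895), np.float64(0.5915), np.float64(0.0025000000000000083), np.float64(0.00400000000000001)))
bore top (array([0.5915, 0.0035]), np.float32(4.200485), (np.float64(0.591), np.float64(0.5915), np.float64(0.0025000000000000083), np.float64(0.00450000000000001)))
tube (array([ 0.5865, -0.0015]), np.float32(58.478035), (np.float64(0.5855), np.float64(0.587), np.float64(-0.001999999999999995), np.float64(-0.000999999999999994)))
tube (array([ 0.5865, -0.0015]), np.float32(59.813335), (np.float64(0.5855), np.float64(0.587), np.float64(-0.001999999999999995), np.float64(-0.000999999999999994)))
250 297 [85 79 65 61 59 65 67 70 76 68 26  3  2  3  4  4  4  5  5  3  6 23 43 45
 41 38 35 32 32 31 31 33 35]
244 296 [44 35 37 40 41 43 43 44 45 51 60 35  5  3  5  4  2  4  3  3  3  4 17 40
 52 49 47 44 44 45 45 43 42]
238 296 [103 102  87  85  98  99  95  93  91  89  76  33   4   4   4   5   4   5
   6   5   3   4  15  36  51  54  55  56  58  60  57  56  55]
```

```bash
python3 - <<'E'
from fit import *
f=bot.grab_frame("scene"); a=cv2.cvtColor(cv2.imread("pics/scene0.png"),cv2.COLOR_BGR2RGB)
x,y=295,235; k=10; T=[]
for img,cs in((a,[((.588,.0005),(255,0,255)),((.591,.0035),(255,0,0))]),(a,[]),):
    im=cv2.resize(img[y:y+40,x:x+40],None,fx=k,fy=k,interpolation=cv2.INTER_CUBIC)
    for c,col in cs: cv2.polylines(im,[((proj(f,rims(c,[.074],.014))-[x,y]+.5)*k).astype(int)],True,col,1)
    T.append(im)
cv2.imwrite("pics/bore.png",cv2.cvtColor(np.hstack(T),cv2.COLOR_RGB2BGR))
E
```

```text
(no output)
```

View pics/bore.png

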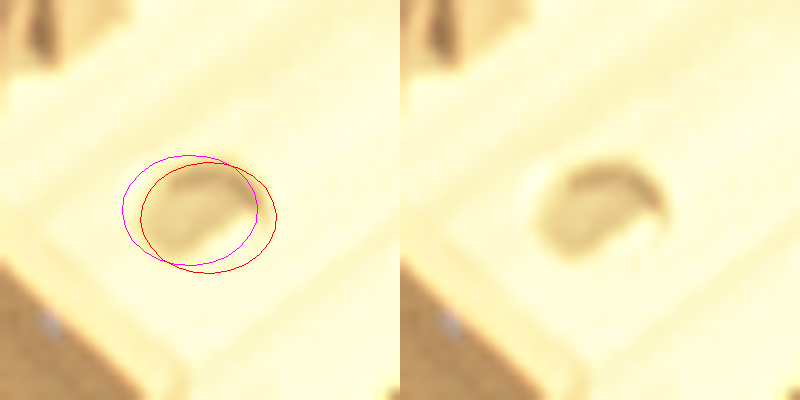

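```bash
python3 - <<'E'
from fit import *
f=bot.grab_frame("scene")
b=onz(f,hullc(f,(.588,.0005),[.074],.014)+np.array([1.2,.2]),.074)[:2]
t=np.array([.5865,-.0015]); w=.4036; d=b-t
print(b,d,"tool x,y cm",100*np.array([d@[np.cos(w),np.sin(w)],d@[np.sin(w),-np.cos(w)]]))
E
```

```text
[0.5894 0.0026] [0.0029 0.0041] tool x,y cm [ 0.4275 -0.2686]
```

Call:
arm_command([
  [[0.22,-0.14,0],[0,0,0],2],
  [[0.21,-0.13,0],[0,0,0],2],
  [[0,0,0.3],[0,0,0],2],
  [[0,0,0.3],[0,0,0],2],
  [[0,0,0.2],[0,0,0],2],
  [[0,0,0.2],[0,0,0],2],
  [[0,0,0.2],[0,0,0],2],
  [[0,0,0],[0,0,0],2],
])

```text
clock: 9.1
position: [0.5959, 0.0063, 0.3316]
tool_rot: [3.14, -0.003, 0.403]
force: [-2.0, -1.3, 21.2]
grip_width: 0.0289
finger_force: 31.1
```

```bash
sed -i 's/(.588,.0005)/(.5894,.0026)/' look.py; python3 look.py ins1 .006
```

```text
[0.5959 0.0062 0.3316] [ 3.1404 -0.0026  0.4032] [-2.3625 -0.3672 21.5763]
tube est [0.5903 0.0039] foot z 0.0726283419454809
```

View pics/ins1.png

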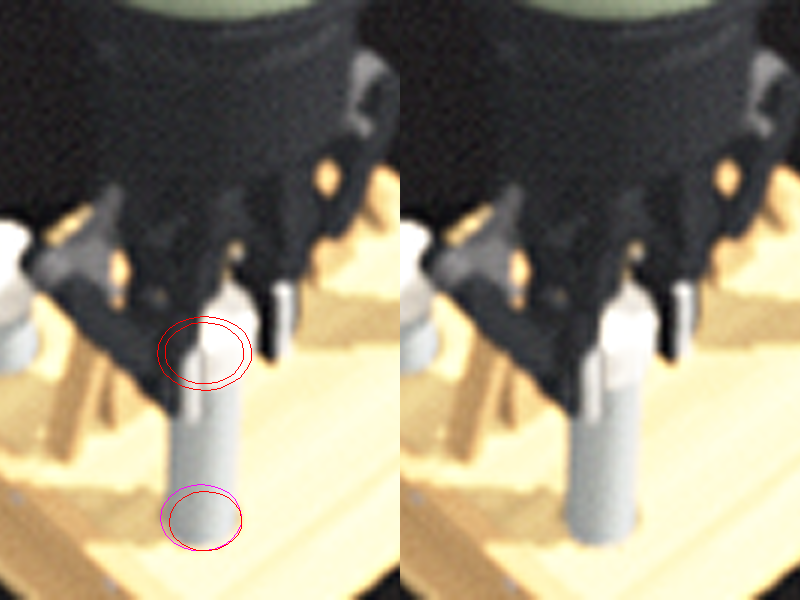

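```bash
python3 - <<'E'
from fit import *
s=bot.observe(); F=s["force"];M=s["moment"]; print(F,M)
print("contact rel TCP if about TCP",-M[1]/F[2],M[0]/F[2])
f=bot.grab_frame("scene"); b,sat=rgb2(f); zf=.074
for zt in(.04,.06):
  def sc(c):
    h=[]
    for r in(.0145,.0105):
        P=cv2.convexHull(proj(f,rims(c,[zf+(0.003 if r<.0125 else -.001),zf+zt],r)).astype(np.float32)).reshape(-1,2)
        n=len(P); q=np.concatenate([P[i]+(P[(i+1)%n]-P[i])*np.linspace(0,1,12)[:,None] for i in range(n) ])
        lim=proj(f,[[c[0],c[1],zf+zt]])[0,1]; h.append(samp(sat,q[q[:,1]>lim]).mean())
    return h[0]-h[1]
  print("tube",grid(sc,(.589,.003)))
E
```

```text
[-2.3625 -0.3672 21.5763] [-0.4276  0.5183 -0.0233]
contact rel TCP if about TCP -0.02402364890958673 -0.01981882172277861
tube (array([0.589 , 0.0025]), np.float32(44.38758), (np.float64(0.588), np.float64(0.5895), np.float64(0.0015000000000000057), np.float64(0.003000000000000007)))
tube (array([0.5885, 0.0025]), np.float32(44.686546), (np.float64(0.588), np.float64(0.5895), np.float64(0.002000000000000006), np.float64(0.003000000000000007)))
```

```bash
python3 - <<'E'
from fit import *
A=[]
for i in range(12):
    bot.grab_frame("scene"); s=bot.observe(); A.append(np.r_[s["force"],s["moment"]])
A=np.array(A); m=A.mean(0); print(m,A.std(0))
F,M=m[:3],m[3:]; 
for rz in(-.258,): print("contact rel TCP", (rz*F[0]-M[1])/F[2], (M[0]+rz*F[1])/F[2])
E
```

```text
[-2.2643 -1.2351 21.3593 -0.3967  0.5253 -0.0173] [0.3805 0.5283 0.4095 0.0318 0.0338 0.0221]
contact rel TCP 0.0027556351808906386 -0.0036521586874759147
```

Call:
arm_command([
  [[0,0,-0.3],[0,0,0],2],
  [[-0.12,0,0],[0,0,0],2],
  [[0,0,0.15],[0,0,0],2],
  [[0,0,0.15],[0,0,0],2],
  [[0,0,0.05],[0,0,0],2],
  [[0,0,0.05],[0,0,0],2],
  [[0,0,0],[0,0,0],2],
])

```text
clock: 10.5
position: [0.5942, 0.0064, 0.329]
tool_rot: [-3.142, 0.0, 0.404]
force: [0.7, 0.4, -0.8]
grip_width: 0.0287
finger_force: 29.7
```

Call:
arm_command([
  [[0,0,0.2],[0,0,0],2],
  [[0,0,0.3],[0,0,0],2],
  [[0,0,0.3],[0,0,0],2],
  [[0,0,0.2],[0,0,0],2],
  [[0,0,0],[0,0,0],2],
])

```text
clock: 11.0
position: [0.5941, 0.0064, 0.3188]
tool_rot: [-3.141, 0.001, 0.404]
force: [-1.2, 0.5, -0.4]
grip_width: 0.0289
finger_force: 29.7
```

Call:
arm_command([
  [[0,0,0.4],[0,0,0],2],
  [[0,0,0.5],[0,0,0],2],
  [[0,0,0.5],[0,0,0],2],
  [[0,0,0.5],[0,0,0],2],
  [[0,0,0.5],[0,0,0],2],
  [[0,0,0.5],[0,0,0],2],
  [[0,0,0.5],[0,0,0],2],
  [[0,0,0.5],[0,0,0],2],
  [[0,0,0.3],[0,0,0],2],
  [[0,0,0.2],[0,0,0],2],
  [[0,0,0.1],[0,0,0],2],
  [[0,0,0],[0,0,0],2],
])

```text
clock: 12.2
position: [0.5942, 0.0064, 0.2741]
tool_rot: [3.142, 0.0, 0.404]
force: [-0.6, -1.4, -0.8]
grip_width: 0.0287
finger_force: 29.7
```

Call:
arm_command([
  [[0,0,0.1],[0,0,0],2],
  [[0,0,0.1],[0,0,0],2],
  [[0,0,0.1],[0,0,0],2],
  [[0,0,0.1],[0,0,0],2],
  [[0,0,0.1],[0,0,0],2],
  [[0,0,0],[0,0,0],2],
])

```text
clock: 12.8
position: [0.5941, 0.0064, 0.2691]
tool_rot: [3.142, 0.0, 0.404]
force: [0.6, 0.3, -0.9]
grip_width: 0.029
finger_force: 29.8
```

Call:
arm_command([
  [[0,0,0.1],[0,0,0],2],
  [[0,0,0.05],[0,0,0],2],
  [[0,0,0],[0,0,0],2],
])

```text
clock: 13.1
position: [0.5944, 0.0061, 0.2684]
tool_rot: [3.141, -0.001, 0.404]
force: [-3.1, -1.4, 13.0]
grip_width: 0.0293
finger_force: 30.8
```

Call:
arm_command([
  [[0,0,-0.1],[0,0,0],2.9],
  [[0,0,0],[0,0,0],4.6],
  [[0,0,0],[0,0,0],4.6],
  [[0,0,0],[0,0,0],4.6],
  [[0,0,0],[0,0,0],4.6],
  [[0,0,0],[0,0,0],4.6],
  [[0,0,-0.5],[0,0,0],4.6],
  [[0,0,-1],[0,0,0],4.6],
  [[0,0,-2],[0,0,0],4.6],
  [[0,0,-3],[0,0,0],4.6],
  [[0,0,-4],[0,0,0],4.6],
  [[0,0,-4],[0,0,0],8.5],
  [[0,0,0],[0,0,0],8.5],
])

```text
clock: 14.4
position: [0.5948, 0.0056, 0.4193]
tool_rot: [3.14, -0.007, 0.403]
force: [0.1, 0.1, -0.3]
grip_width: 0.0733
finger_force: 0.0
```

```bash
python3 - <<'E'
from fit import *
from scipy.optimize import least_squares
F={n:bot.grab_frame(n) for n in("top","scene")}
f=F["scene"]; save(f,"scene_seated_full.png")
s=bot.observe(); print(s["position"],s["tool_rot"],s["force"])
for n in F:
    for k,z in(("grip_rail",.147),): print(n,k,[(round(m["p"],2),onz(F[n],m["at"],z)) for m in bot.mark_of(k,F[n])[:2]])
x,y=240,150; im=cv2.resize(f["frame"][y:y+150,x:x+200],None,fx=4,fy=4,interpolation=cv2.INTER_CUBIC)
p=np.array([.5894-.001,.0026])  # bore
yaw=-1.165; c,sn=np.cos(yaw),np.sin(yaw); o=p-np.array([c*.062-sn*.052,sn*.062+c*.052]); print("carrier",o)
for b in((.062,.052),(.062,-.052),(-.062,.052),(-.062,-.052)):
    q=o+np.array([c*b[0]-sn*b[1],sn*b[0]+c*b[1]])
    cv2.polylines(im,[((proj(f,rims(q,[.122]))-[x,y]+.5)*4).astype(int)],True,(255,0,0),1)
P=[[o[0]+c*a-sn*b,o[1]+sn*a+c*b,.157] for a,b in((.06,.007),(-.06,.007),(-.06,-.007),(.06,-.007))]
cv2.polylines(im,[((proj(f,P)-[x,y]+.5)*4).astype(int)],True,(0,0,255),1)
cv2.imwrite("pics/seated.png",cv2.cvtColor(im,cv2.COLOR_RGB2BGR))
E
```

```text
[0.5941 0.0064 0.415 ] [ 3.1415 -0.002   0.4039] [-0.2394 -0.0139 -0.6827]
top grip_rail []
scene grip_rail [(0.9, array([0.5102, 0.0368, 0.147 ])), (0.66, array([ 0.6723, -0.2134,  0.147 ]))]
carrier [0.5161 0.039 ]
```

View pics/seated.png

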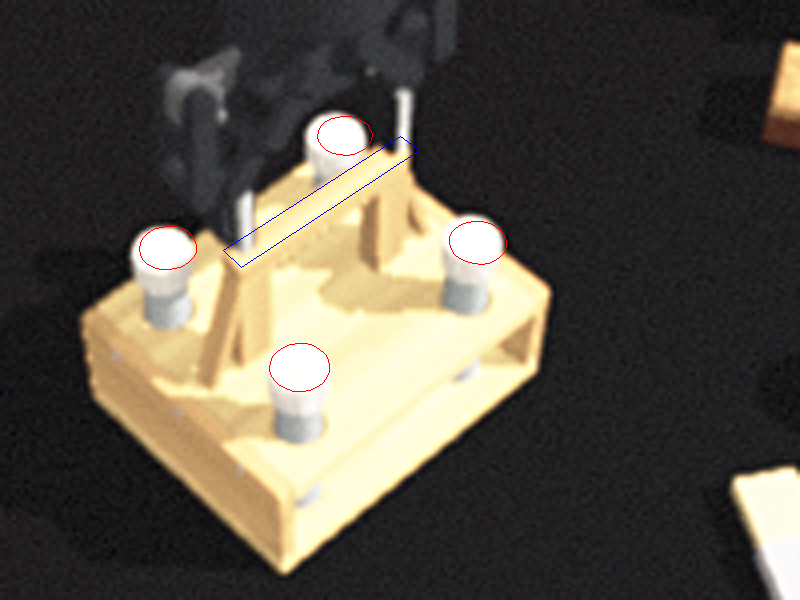

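```bash
python3 - <<'E'
from fit import *
from scipy.optimize import least_squares
f=bot.grab_frame("scene")
obs=np.array([(299,367),(163.5,247),(471,242),(336.5,136)])/4-.5+[240,150]
B=np.array([(.062,.052),(.062,-.052),(-.062,.052),(-.062,-.052)])
def res(p):
    c,s=np.cos(p[2]),np.sin(p[2]); Q=p[:2]+B@np.array([[c,s],[-s,c]])
    return (proj(f,np.c_[Q,[.122]*4])-obs).ravel()
r=least_squares(res,[.516,.037,-1.165]); print(r.x,r.fun)
o=r.x; w=o[2]+np.pi; 
print(w); plan([(o[0],o[1],.415,w,14)],8.5)
E
```

```text
[ 0.5151  0.0366 -1.1486] [-0.498   0.0249 -0.1546  0.6152  0.4109 -0.4498  0.2886 -0.2744]
1.9930309142011493
[[-0.43,-0.42,-0.01],[-0.0001,0,-0.1135],8.5],[[-0.39,-0.46,-0.02],[-0.0001,0,-0.1135],8.5],[[-0.32,-0.51,-0.01],[-0.0001,0,-0.1135],8.5],[[-0.27,-0.54,-0.01],[-0.0001,0,-0.1135],8.5],[[-0.21,-0.57,-0.01],[-0.0001,0,-0.1135],8.5],[[-0.14,-0.58,-0.02],[-0.0001,0,-0.1135],8.5],[[-0.07,-0.6,-0.01],[-0.0001,0,-0.1135],8.5],[[-0.01,-0.6,-0.01],[-0.0001,0,-0.1135],8.5],[[0.07,-0.6,-0.02],[-0.0001,0,-0.1135],8.5],[[0.13,-0.59,-0.01],[-0.0001,0,-0.1135],8.5],[[0.2,-0.57,-0.01],[-0.0001,0,-0.1135],8.5],[[0.26,-0.55,-0.02],[-0.0001,0,-0.1135],8.5],[[0.32,-0.51,-0.01],[-0.0001,0,-0.1135],8.5],[[0.37,-0.47,-0.01],[-0.0001,0,-0.1135],8.5]
```

Call:
arm_command([
  [[-0.43,-0.42,0],[0,0,-0.1135],8.5],
  [[-0.39,-0.46,0],[0,0,-0.1135],8.5],
  [[-0.32,-0.51,0],[0,0,-0.1135],8.5],
  [[-0.27,-0.54,0],[0,0,-0.1135],8.5],
  [[-0.21,-0.57,0],[0,0,-0.1135],8.5],
  [[-0.14,-0.58,0],[0,0,-0.1135],8.5],
  [[-0.07,-0.6,0],[0,0,-0.1135],8.5],
  [[0,-0.6,0],[0,0,-0.1135],8.5],
  [[0.07,-0.6,0],[0,0,-0.1135],8.5],
  [[0.13,-0.59,0],[0,0,-0.1135],8.5],
  [[0.2,-0.57,0],[0,0,-0.1135],8.5],
  [[0.26,-0.55,0],[0,0,-0.1135],8.5],
  [[0.32,-0.51,0],[0,0,-0.1135],8.5],
  [[0.37,-0.47,0],[0,0,-0.1135],8.5],
  [[0,0,0],[0,0,0],8.5],
])

```text
clock: 16.15
position: [0.5149, 0.0366, 0.4132]
tool_rot: [-3.14, -0.001, 1.995]
force: [-0.6, -0.4, -0.0]
grip_width: 0.0851
finger_force: 0.0
```

```bash
python3 - <<'E'
from fit import *
f=bot.grab_frame("scene"); s=bot.observe(); print(s["position"],s["tool_rot"],s["qpos"])
o=np.array([.5151,.0366,-1.1486]); c,sn=np.cos(o[2]),np.sin(o[2]); g=s["position"]; w=s["tool_rot"][2]
d=o[:2]-g[:2]; print("tool xy cm",100*d@[np.cos(w),np.sin(w)],100*d@[np.sin(w),-np.cos(w)])
x,y=240,110; im=cv2.resize(f["frame"][y:y+150,x:x+200],None,fx=4,fy=4,interpolation=cv2.INTER_CUBIC)
P=[[o[0]+c*a-sn*b,o[1]+sn*a+c*b,.157] for a,b in((.06,.007),(-.06,.007),(-.06,-.007),(.06,-.007))]
cv2.polylines(im,[((proj(f,P)-[x,y]+.5)*4).astype(int)],True,(0,0,255),1)
cv2.imwrite("pics/rail.png",cv2.cvtColor(im,cv2.COLOR_RGB2BGR))
E
```

```text
[0.5152 0.0364 0.4133] [-3.1407 -0.0004  1.9903] [-0.4699  0.3579  0.3693  1.8878 -0.1591  0.9253  0.3937]
tool xy cm 0.01979132009244884 -0.0036313265104379946
```

View pics/rail.png

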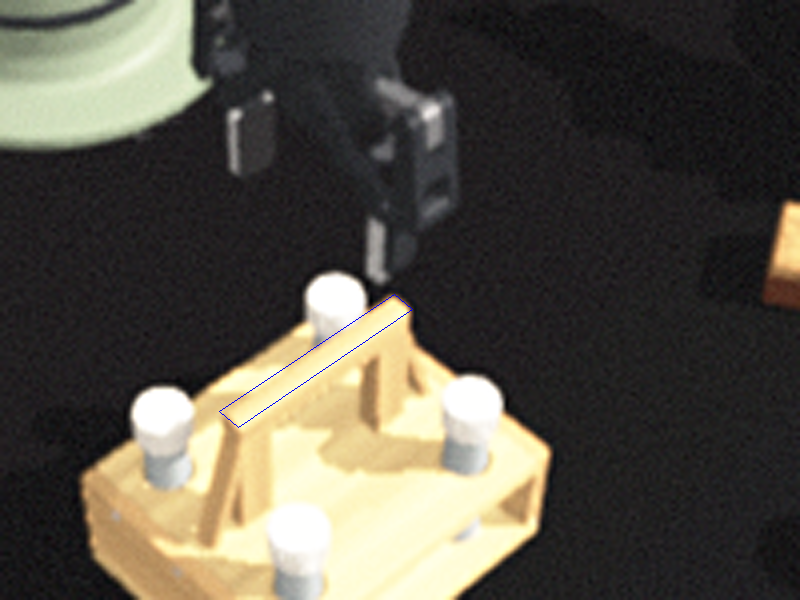

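Call:
arm_command([
  [[0,0,2],[0,0,0],8.5],
  [[0,0,2],[0,0,0],8.5],
  [[0,0,2],[0,0,0],8.5],
  [[0,0,2],[0,0,0],8.5],
  [[0,0,2],[0,0,0],8.5],
  [[0,0,1.2],[0,0,0],8.5],
  [[0,0,0],[0,0,0],5],
  [[0,0,0],[0,0,0],3],
  [[0,0,0],[0,0,0],2],
  [[0,0,0],[0,0,0],1],
  [[0,0,0],[0,0,0],0.5],
  [[0,0,0],[0,0,0],0.5],
  [[0,0,0],[0,0,0],0.5],
  [[0,0,0],[0,0,0],0.5],
  [[0,0,0],[0,0,0],0.5],
  [[0,0,0],[0,0,0],0.5],
], newtons=90)

```text
clock: 17.8
position: [0.5151, 0.0365, 0.3021]
tool_rot: [-3.141, -0.0, 1.993]
force: [-4.8, -1.2, 6.6]
grip_width: 0.0123
finger_force: 90.0
```

Call:
arm_command([
  [[0,0,-0.1],[0,0,0],0.5],
  [[0,0,-0.2],[0,0,0],0.5],
  [[0,0,-0.3],[0,0,0],0.5],
  [[0,0,-0.4],[0,0,0],0.5],
  [[0,0,-0.6],[0,0,0],0.5],
  [[0,0,-0.7],[0,0,0],0.5],
  [[0,0,-0.8],[0,0,0],0.5],
  [[0,0,-0.8],[0,0,0],0.5],
  [[0,0,-0.8],[0,0,0],0.5],
  [[0,0,-0.8],[0,0,0],0.5],
  [[0,0,-0.8],[0,0,0],0.5],
  [[0,0,-0.8],[0,0,0],0.5],
  [[0,0,-0.8],[0,0,0],0.5],
  [[0,0,-0.7],[0,0,0],0.5],
  [[0,0,-0.6],[0,0,0],0.5],
  [[0,0,-0.4],[0,0,0],0.5],
  [[0,0,-0.3],[0,0,0],0.5],
  [[0,0,-0.2],[0,0,0],0.5],
  [[0,0,-0.1],[0,0,0],0.5],
  [[0,0,0],[0,0,0],0.5],
])

```text
clock: 19.8
position: [0.5153, 0.0366, 0.4037]
tool_rot: [-3.142, -0.0, 1.993]
force: [0.7, 0.4, -7.0]
grip_width: 0.0125
finger_force: 87.8
```

Call:
arm_command([
  [[0,0,0],[0,0,0],0.5],
  [[0,0,0],[0,0,0],0.5],
  [[0,0,0],[0,0,0],0.5],
  [[0,0,0],[0,0,0],0.5],
  [[0,0,0],[0,0,0],0.5],
])

```text
clock: 20.3
position: [0.5153, 0.0366, 0.4037]
tool_rot: [-3.142, 0.0, 1.993]
force: [-0.0, 0.5, -7.3]
grip_width: 0.0122
finger_force: 87.8
```

```bash
python3 - <<'E'
from fit import *
f=bot.grab_frame("scene"); s=bot.observe(); print(s["position"],s["tool_rot"],s["force"],s["moment"],s["finger_force"],s["grip_width"])
x,y=220,60; im=cv2.resize(f["frame"][y:y+200,x:x+200],None,fx=3,fy=3,interpolation=cv2.INTER_CUBIC)
o=np.array([.5151,.0366,-1.1486]); c,sn=np.cos(o[2]),np.sin(o[2]); h=s["position"][2]-.302
for b in((.062,.052),(.062,-.052),(-.062,.052),(-.062,-.052)):
    q=o[:2]+np.array([c*b[0]-sn*b[1],sn*b[0]+c*b[1]])
    cv2.polylines(im,[((proj(f,rims(q,[.122+h]))-[x,y]+.5)*3).astype(int)],True,(255,0,0),1)
cv2.imwrite("pics/lift.png",cv2.cvtColor(im,cv2.COLOR_RGB2BGR))
E
```

```text
[0.5154 0.0366 0.4037] [-3.1415  0.      1.9928] [-0.2005  0.5665 -6.9669] [-0.0677  0.028  -0.0107] 87.76477575302124 0.012587210006723491
```

View pics/lift.png

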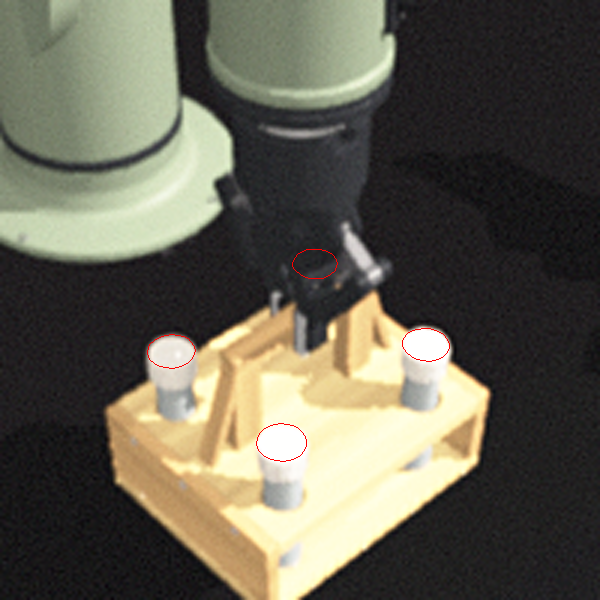

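The carrier hangs level about 10 cm up. The visible caps at (170,352), (426,345) and (281,442) sit on their predicted rings, and the fourth is hidden behind the gripper. Everything is still, so I'm handing the job in.

```bash
python3 -c "
from workcell import bot
print(bot.job_done())"
```

```text
the job is handed in; nothing more can be done
None
```

I lowered the loose tube into the empty bore and let it go there. I then lifted the carrier about 10 cm by its rail, and the job is handed in with the arm holding it level and still. One of the four tubes was hidden behind the gripper in the last picture, and no verdict came back.

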